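# Press the speaker's back panel home in the bar clamp and open the clamp again

### The arm

A 6-joint arm with a two-finger parallel gripper is mounted at the origin on the work surface. World frame = base frame: x ahead of the robot, y to its left, z up, the work surface at z = 0. Lengths are in mm, angles in rad, forces in N, time in s.
With the tool pointing down it reaches from about 275 to 825 mm from the base axis. Payload 4.9 kg.
Tool frame: the origin (TCP) lies at the very end of the fingers, on their centre line; the grasp point (between the pads) lies 19 mm behind it; z points along the fingers, y is the line along which they close (so a half turn about z gives the same grasp; the last joint's range is limited). The gripper opens to 85 mm and grips with 20 to 120 N. Pads are 22 mm wide; open, the fingers measure 114 mm over their backs; the gripper's body (76 mm by 85 mm) begins 54 mm behind the grasp point. The pads swing forward as they close: fully open they stand 13 mm farther back than shut.
Start: joints at [-1.306, 0.326, -0.193, 1.052, 0, 1.437], TCP at [213.585, -506.853, 192.481] pointing down, gripper open.
Joint ranges: [-2.65, 2.65], [-0.97, 1.79], [-1.3, 1.35], [-1.93, 2.1], [-1.47, 1.37], [-3.14, 3.14]. Speed limits (rad/s): [2.57, 2.57, 3.14, 3.14, 3.14, 3.14].

### API

Orientations are given as [roll, pitch, yaw] about the fixed x, y, z axes, in that order (R = Rz(yaw) Ry(pitch) Rx(roll)).
In Python, from bench import bot, solve_ik, imaging gives the robot as it stands. Calls block until the motion is done:
- bot.move_ptp(position, orientation): joint-space move of the TCP to a pose.
- bot.movel(position, rot=None, max_speed=150, threshold=None): straight line of the TCP; rot=None keeps the orientation; max_speed is the mean speed in mm/s. With threshold (N) it stops when the force on the tool has changed by that much, and returns True; else False.
- bot.move_j(angles): joint-space move.
- bot.grip(opening, effort=None): opening from 0.0 (shut) to 1.0 (fully open); effort is the grip in N (None keeps the last); returns when the fingers have stopped.
- bot.dwell(seconds).
- solve_ik(position, orientation): joint angles nearest the present ones, or None.
- bot.get_state(): the state.
- imaging.capture(name): name is "scene" or "top" or "wrist"; returns the picture (480x640x3 uint8, blue, green, red); there is no depth.
- imaging.camera_model(name): a dict with "K" (3x3 intrinsics, pixels), "position" and "rotation" of the camera in the world. Camera axes: x right, y up, looking along -z (the intrinsics and any distortion apply to the point x, -y, -z); pixel columns grow to the right and rows downward; lengths in mm; the calibration is good to about 2 mm. A picture is of the moment at which its call begins: read the wrist's pose just before it. camera_model takes no time and is no camera call; for the wrist camera it gives the pose at the moment of the call.
A pose or a line that the arm cannot do raises bot.IKError and nothing moves.
- bot.sign_off(): hands the job in; it is judged then, once.
The state is a dict: "t": time; "qpos": joint angles; "joint_velocities": joint speeds; "effort": joint torques, N m; "tcp_pos": TCP position; "orientation": TCP orientation; "contact_force": force on the tool from outside, world axes, zero at the start; "wrist_torque": the same for the moment, N m; "opening": opening from 0.0 (shut) to 1.0 (fully open); "gripper_force": force on a finger pad.
Only numpy, scipy, OpenCV 4.12 (cv2) and the standard library are available. Lean on these libraries where they do the work, as an engineer would, in place of code of your own. Each camera call takes 0.05 s, during which the arm holds its last target. There are 200 camera calls.

### The job

The blue back panel of the little wooden speaker has worked loose: stand the speaker upright on the clamp's board between the two orange jaw pads, let go of it, and pump the clamp's orange trigger until the jaw has pushed the panel fully home. Then squeeze the red release lever towards the black thumb post and slide the jaw back fully open, leaving the speaker standing between the jaws with its panel shut and the clamp let go. Leave the other things on the table where they are.

Things in the scene. Friction and masses are not known exactly. Their poses are not given: they have to be found in the camera images.
- clamp: Bar clamp in a plywood board (12 mm thick, x -195 to +165, y -78 to +68 mm), fixed to the table near its middle, yaw varies. z up, origin at table height; x along the steel bar towards the fixed jaw. Bar at y +50 mm, top 52 mm up. Jaws reach from the bar to y -80 mm and stand 63 mm high; the throat between them is open above and to -y. Moving jaw face at x 0 when fully open.
- head (a joint): Slide of the moving head (black housing, jaw arm, trigger, lever) along the clamp's x, m: 0 = fully open (135 mm between jaw faces), stop at 0.050. Pumping moves it forward; it slides back only with the release lever squeezed (about 4 N). Housing: from the jaw face 75 mm back, clamp y +30 to +70 mm, top 85 mm above the table.
- jaw_face (a point): Centre of the moving jaw's orange pad, on its face, 40 mm above the table; moves with the head. Axes as the clamp's.
- fixed_face (a point): Centre of the fixed jaw's orange pad, on its face (clamp x +135 mm; jaw behind it to +162 mm), 40 mm above the table. Pads span clamp y -72 to -8 mm, 18 to 62 mm above the table. Axes as the clamp's.
- bed (a point): Point on top of the board (12 mm above the table) in the middle of the throat: clamp x = +70 mm, y = -40 mm. The speaker belongs over the line through it along the clamp's x. Axes as the clamp's.
- trigger (a joint): Trigger angle, rad: 0 = up (sprung), 0.30 = fully down. Down and up again is one pump. A full stroke, 30 mm at the press point, moves the head about 12 mm (the first fifth is free play). It takes 4 to 7 N, some 8 to 15 N while pushing the panel in, and stalls once the panel is home and the jaws are tight.
- trigger_press (a point): Where to press the orange trigger: on its upper face, 98 mm above the table when up, 168 mm behind the jaw face, over the bar. The smooth paddle is 28 mm wide (across the bar) and runs from its pivot on the housing 115 mm back along clamp -x; this point is 100 mm from the pivot. It moves with the head. The fixed lower grip (top 45 mm above the table) lies below.
- release (a joint): Release lever angle, rad: 0 = at rest (sprung, upright), 0.28 = squeezed fully towards the thumb post, which takes about 5 N; the head is free to slide back above about 0.1.
- pinch (a point): Midpoint between the red release lever and black thumb post on the housing, at gripping height 112 mm above the table; moves with the head. Both are plates 22 mm wide (clamp y), 8 mm thick, tops 133 mm up, clear down to 85 mm. Outer faces: post 24 mm to +x, lever 24 mm to -x, 48 mm in all; about 36 mm fully squeezed (only the lever moves). Gripped so, the head can be drawn along.
- speaker: Loose wooden desk speaker, 0.36 kg, 95 mm long (own x, panel home), 50 mm wide (y), 72 mm high; origin at the middle of its underside (panel home), z up. Its grille is on the -x end, its blue back panel is the +x end. Grip it across the 50 mm width. Either end may face the moving jaw.
- panel (a joint): How far the blue back panel (8 mm thick, 50 by 70 mm) stands out from its place along the speaker's +x, in m: 0 = home, 0.014 = farthest out. Stiff (about 5 N) and stays where pushed.
- panel_face (a point): Middle of the panel's outer face, 36 mm above the speaker's underside. Axes as the speaker's.
- tea_tin: Bystander: green tea tin with a pale metal lid, 72 mm diameter, about 95 mm high; origin at the middle of its underside.
- mug: Bystander: blue mug, 80 mm diameter, 90 mm high, handle; origin at the middle of its underside.
- candle: Bystander: candle jar, 68 mm diameter, 70 mm high; origin at the middle of its underside.
- remote: Bystander: black remote control, 45 by 160 mm (own x, y), 18 mm high; origin at the middle of its underside.
- photo_frame: Bystander: standing photo frame, 130 mm wide (own y), 100 mm high, foot 60 mm deep; origin at the middle of its underside.
- coasters: Bystander: stack of cork coasters, 90 by 90 by 24 mm; origin at the middle of its underside.
Things that resemble listed ones, but are neither listed nor needed, are in the scene too. Leave any purple or turquoise look-alike of the speaker alone.

How it is judged (in metres and radians):
On the way, in this order (a step that is already met when the one before it is completed fails the run):
1. the speaker stands upright on the board between the jaws, let go (x of speaker in the frame of bed between -0.045 and 0.045 m and y of speaker in the frame of bed between -0.02 and 0.02 m and z of speaker in the frame of bed below 0.004 m and angle between speaker's own z axis and vertical below 0.1 rad and angle between the x axis of speaker and the x axis of clamp, either way round below 0.2 rad and linear speed of speaker below 0.02 m/s and contact force between the fingers and speaker below 0.3 N), for 0.2 s.
2. with the trigger pressed, the clamp jaw has pushed the panel home (value of joint trigger above 0.03 rad and value of joint panel below 0.0015 m and contact force between head and speaker above 1 N), for 0.05 s.
3. the release lever is squeezed while the jaw slides back (value of joint release above 0.08 rad and velocity of joint head below -0.005 m/s), for 0.1 s.
At the end, for the whole second after the job is handed in: The panel is home (within 1.5 mm), the jaw is fully open (within 4 mm), trigger and release lever are back at rest, and the speaker stands still and upright on the board between the jaws (within 25 mm of the throat's centre line and 50 mm of its middle) (value of joint panel below 0.0015 m and value of joint head below 0.004 m and value of joint release below 0.05 rad and value of joint trigger below 0.04 rad and x of speaker in the frame of bed between -0.05 and 0.05 m and y of speaker in the frame of bed between -0.025 and 0.025 m and z of speaker in the frame of bed below 0.004 m and angle between speaker's own z axis and vertical below 0.1 rad and linear speed of speaker below 0.02 m/s); the robot touches nothing.
It fails at once if the speaker is tipped over (angle between speaker's own z axis and vertical above 0.5 rad).
It fails at once if a bystander is pushed more than 30 mm (distance of any of tea_tin, mug, candle, remote, photo_frame, coasters from where it was at the start of the episode above 0.03 m).
It also fails if it takes over 67 s, if anything falls off the work surface, if the arm or the gripper's body presses on something with over 40 N, if the wrist force passes 120 N, or if a joint passes its speed limit or range.

## Working session

There is one attempt and no reset: what is moved stays moved. The work goes in short steps, each a Python script; the robot and the scene stay as the last script left them, time stands still between calls to the robot, and variables do not carry over. Pictures are saved under pics/ and viewed, at most 10 in all, crops included, and the job is handed in when it is done.

```bash
ls; mkdir -p pics; python3 - <<'E'
from bench import bot, imaging
import cv2
for n in("top","scene"):
    cv2.imwrite(f"pics/{n}0.png",imaging.capture(n))
    m=imaging.camera_model(n);print(n,m)
print(bot.get_state())
E
```

```text
pics
top {'K': array([[495.27917618,   0.        , 313.05362344],
       [  0.        , 495.27917618, 246.3183814 ],
       [  0.        ,   0.        ,   1.        ]]), 'position': array([ 343.58160966,  -48.88707812, 1187.8557994 ]), 'rotation': array([ 0.19973587,  0.00418197, -1.55133893])}
scene {'K': array([[450.34535164,   0.        , 316.15456647],
       [  0.        , 450.34535164, 237.91034165],
       [  0.        ,   0.        ,   1.        ]]), 'position': array([1128.12398727, -981.2864451 ,  788.76342572]), 'rotation': array([0.99053096, 0.00700181, 0.55637134])}
{'t': 0.1, 'qpos': array([-1.30617599e+00,  3.26879962e-01, -1.93495379e-01,  1.05196902e+00,
        2.27009937e-06,  1.43660184e+00]), 'joint_velocities': array([ 0.00135338, -0.00076542,  0.00164837,  0.00017242,  0.00104398,
        0.00054102]), 'effort': array([ 7.48815601e-04, -4.44239616e+01,  2.63038892e+01,  7.92352046e-03,
       -2.76355086e-04, -9.21882437e-08]), 'tcp_pos': array([ 213.44202078, -506.27165775,  191.77024819]), 'orientation': array([-3.14005885e+00, -2.09363673e-04,  3.98814656e-01]), 'contact_force': array([ 0.10260374,  0.80674663, -0.00734475]), 'wrist_torque': array([0.016427  , 0.03865526, 0.01593994]), 'gripper_force': 0.0, 'opening': 0.9984807772335356}
```

View pics/top0.png

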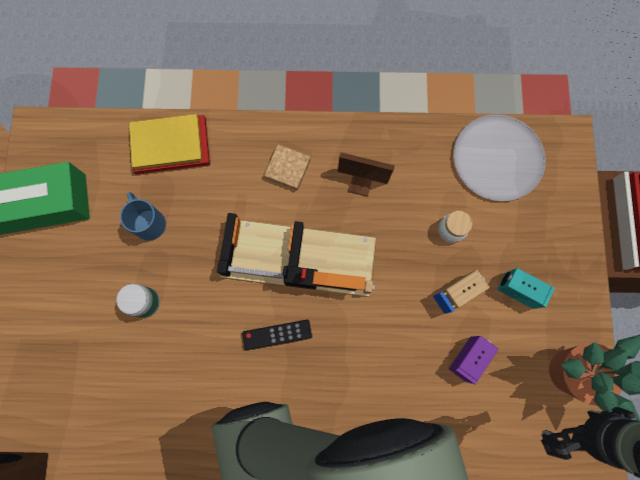

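View pics/scene0.png

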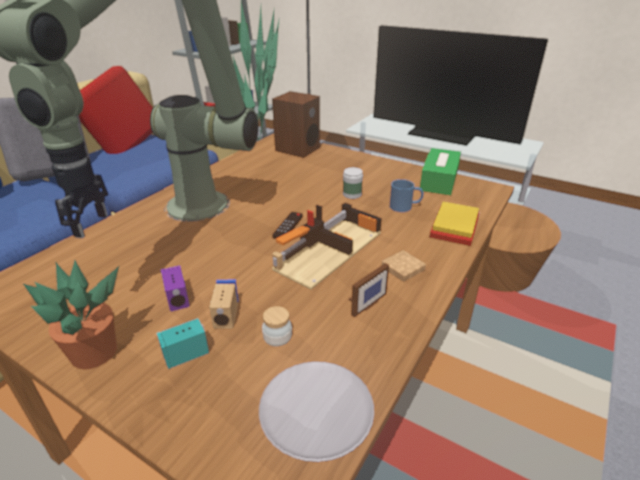

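The top view shows three speaker-like boxes: wooden with a blue end at (462,291), turquoise at (527,288) and purple at (474,360). The wooden one with the blue panel fits the description. The clamp is at (300,258). I'll confirm both in an enlarged crop.

```bash
cat > h.py <<'E'
import numpy as np, cv2
from scipy.spatial.transform import Rotation as R
from bench import bot, solve_ik, imaging
def rot(m):
    r=np.array(m['rotation']); return r if r.shape==(3,3) else R.from_euler('xyz',r).as_matrix()
def ray(m,uv,z):
    K=m['K'];d=np.linalg.inv(K)@[uv[0],uv[1],1]; d=rot(m)@(d*[1,-1,-1])
    p=m['position'];return p+d*(z-p[2])/d[2]
def proj(m,P):
    c=rot(m).T@(np.asarray(P,float)-m['position'])*[1,-1,-1]; q=m['K']@c; return q[:2]/q[2]
E
python3 - <<'E'
from h import *
a=cv2.imread('pics/top0.png')
c1=cv2.resize(a[205:305,215:385],None,fx=4.7,fy=4.7,interpolation=cv2.INTER_CUBIC)
c2=cv2.resize(a[260:320,425:560],None,fx=800/135,fy=800/135,interpolation=cv2.INTER_CUBIC)
# separate images, one canvas 800x600 ( clamp 4x left/top, speaker 4x bottom)
cv=np.zeros((600,800,3),np.uint8)
k=cv2.resize(a[208:303,215:385],None,fx=4,fy=4,interpolation=cv2.INTER_CUBIC);cv[:380,:680]=k
k=cv2.resize(a[264:319,425:560],None,fx=4,fy=4,interpolation=cv2.INTER_CUBIC);cv[380:600,:540]=k
cv2.imwrite('pics/crop1.png',cv)
m=imaging.camera_model('top')
for uv in [(235,258),(300,258),(462,291),(280,335)]: print(uv,ray(m,uv,0))
E
```

```text
(235, 258) [551.32484687 150.38075159   0.        ]
(300, 258) [554.28930294  -8.01756508   0.        ]
(462, 291) [ 481.1624722  -398.80032338    0.        ]
(280, 335) [368.77051169  34.66244281   0.        ]
```

View pics/crop1.png

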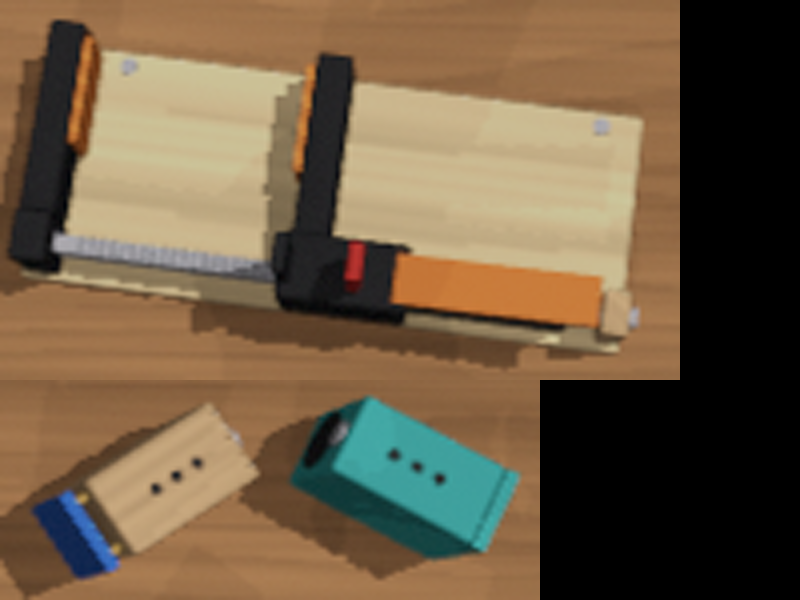

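The crop confirms the wooden speaker: its blue panel is at crop (75,535) and stands out, and its grille is at the upper right end. In the clamp, the fixed jaw is on the left and the trigger on the right, so clamp +x is roughly world +y. Next I fit both poses.

```bash
cat >> h.py <<'E'
def fit(m,L,uv,x0):
    from scipy.optimize import least_squares
    L=np.array(L,float);uv=np.array(uv,float)
    def f(p):
        c,s=np.cos(p[2]),np.sin(p[2])
        W=np.c_[p[0]+c*L[:,0]-s*L[:,1],p[1]+s*L[:,0]+c*L[:,1],L[:,2]]
        return (np.array([proj(m,w) for w in W])-uv).ravel()
    r=least_squares(f,x0,x_scale=[100,100,1]);return r.x,r.fun.reshape(-1,2)
def T(p,l): # planar pose, local point -> world
    c,s=np.cos(p[2]),np.sin(p[2]);return np.array([p[0]+c*l[0]-s*l[1],p[1]+s*l[0]+c*l[1],l[2]])
E
python3 - <<'E'
from h import *
np.set_printoptions(precision=2,suppress=True)
m=imaging.camera_model('top')
C=[(-195,-78,12),(-195,68,12),(165,68,12),(162,-80,63),(0,-80,63),(-183,64,97)]
cu=[(642,118),(618,352),(22,272),(52,22),(322,55),(600,325)]
cu=[(215+a/4,208+b/4) for a,b in cu]
p,e=fit(m,C,cu,[530,0,1.6]);print('clamp',p,e.tolist())
print('bed',T(p,(70,-40,12)))
S=[(-47.5,25,72),(-47.5,-25,72),(39.5,-25,72),(39.5,25,72)]
su=[(258,470),(210,403),(85,485),(137,552)]
# panel end is lower-left: +x towards (75,535)
def px(a,b): return (425+a/4,264+(b-380)/4)
su=[px(*q) for q in su]
w=[ray(m,u,72)for u in su];print(np.array(w)[:,:2].tolist())
d=(w[2]+w[3]-w[0]-w[1])/2;y0=np.arctan2(d[1],d[0])
for S2 in(S,[(a,-b,c) for a,b,c in S]):
    q,e=fit(m,S2,su,[480,-400,y0]);print('spk',q,np.abs(e).max())
for u in [(35,510),(82,577)]: print(ray(m,px(*u),71))
E
```

```text
clamp [551.74  12.01   1.46] [[-0.04104983255672323, -0.46631571542079087], [-0.6290521395059727, 0.6057019381017881], [-1.1820341162071486, 0.8507081227183448], [-0.9102109739198454, -1.3832491264101634], [-0.20442897421457928, -0.9011291802329708], [2.754214666041719, 1.0338959062634103]]
bed [599.36  77.07  12.  ]
[[484.1929666425623, -440.01071825592385], [521.9496639683925, -414.7255781278985], [473.84590778330175, -342.1837939743991], [436.75625102038094, -369.99761617033124]]
spk [ 476.98 -388.42    2.17] 1.1802033609740192
spk [ 477.47 -388.23    2.12] 18.57035953513224
[ 459.31 -313.85   71.  ]
[ 422.32 -339.03   71.  ]
```

```bash
python3 - <<'E'
from h import *
sp=np.array([476.98,-388.42,2.17])
for y in(2.17,2.17-np.pi): print(y,solve_ik(T(sp,(-4,0,120)),[np.pi,0,y]))
for y in(1.46,1.46-np.pi): print(y,solve_ik([599,77,120],[np.pi,0,y]))
bot.move_ptp(T(sp,(-4,0,170)),[np.pi,0,2.17-np.pi])
m=imaging.camera_model('wrist');np.save('w1.npy',m,allow_pickle=True)
cv2.imwrite('pics/w1.png',imaging.capture('wrist'))
for c in [(-47.5,25,72),(-47.5,-25,72),(39.5,-25,72),(39.5,25,72)]: print(proj(m,T(sp,c)))
print(bot.get_state()['t'])
E
```

```text
2.17 [-0.80444636  0.50538047 -0.10805837  0.95735749  0.          0.1671463 ]
-0.9715926535897932 [-0.80444636  0.50538047 -0.10805837  0.95735749  0.         -2.97444636]
1.46 [ 0.00567409  0.4788135  -0.15234103  0.9396418   0.          1.68726674]
-1.6815926535897932 [ 0.00567409  0.4788135  -0.15234103  0.9396418   0.         -1.45432591]
[352.48392379 171.3608619 ]
[289.78962836 171.34160712]
[292.53442094 271.99717411]
[349.72021694 272.01854638]
3.8083
```

View pics/w1.png

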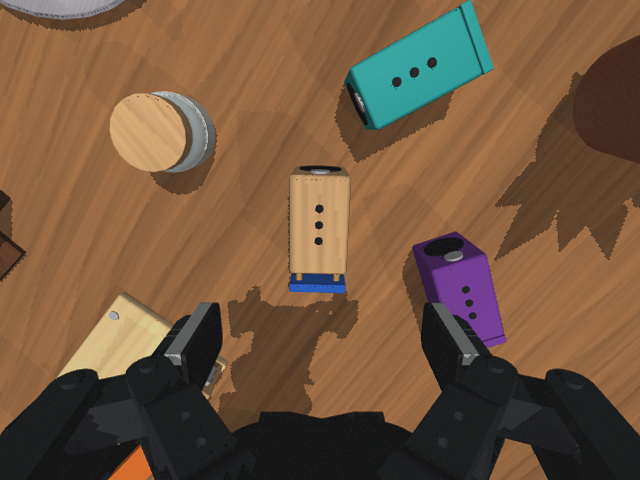

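The wrist view matches the fit: the speaker body spans (289..350, 175..275) with the blue panel toward the bottom, and purple is clear of the fingers. Next: grasp, lift, and carry over the clamp.

```bash
python3 - <<'E'
from h import *
sp=np.array([476.98,-388.42,2.18]);g=[np.pi,0,2.185]
# flip wrist to mid-range: choose branch whose place pose is also in range
y=2.185-np.pi
bot.movel(T(sp,(-4,1,32)),[np.pi,0,y],max_speed=150)
bot.grip(0.4,50)
s=bot.get_state();print(s['opening'],s['gripper_force'],s['contact_force'])
bot.movel(T(sp,(-4,1,200)),max_speed=200)
cl=np.array([551.74,12.01,1.46])
P=T(cl,(70-6-4,-40,215))
bot.move_ptp(P,[np.pi,0,1.46-np.pi+0.005])
m=imaging.camera_model('wrist');np.save('w2.npy',m,allow_pickle=True)
cv2.imwrite('pics/w2.png',imaging.capture('wrist'))
s=bot.get_state();print(s['t'],s['opening'],s['tcp_pos'],s['orientation'])
E
```

```text
0.40464954446812285 1.5567688643932343 [-0.26497953  1.13522909  3.19548576]
8.2 0.3987204285078005 [598.18155519  66.27775056 214.77658503] [ 3.14129136e+00 -2.77447282e-04 -1.67776393e+00]
```

View pics/w2.png

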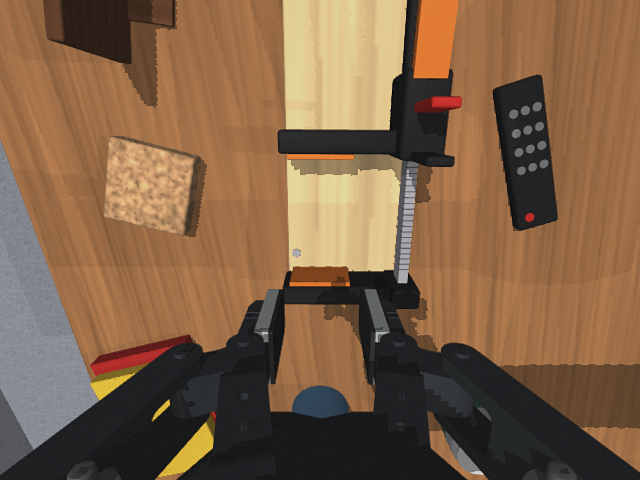

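The gripper closed on nothing: opening 0.4 was still too wide for the speaker, so it should still be standing where it was. The wrist view shows the clamp clearly (moving pad top edge (286..354,154), fixed pad top edge (289..350,286)), so I refine the clamp pose from it and then go back.

```bash
python3 - <<'E'
from h import *
np.set_printoptions(precision=1,suppress=True)
m=np.load('w2.npy',allow_pickle=True).item();print(m['position'])
L=[(135,-72,62),(135,-8,62),(0,-72,62),(0,-8,62),(0,-80,63)]
u=[(289,287),(350,286),(286,154),(354,155),(278,153)]
p0=[551.74,12.01,1.46]
for l,v in zip(L,u): print(proj(m,T(p0,l)),v)
p,e=fit(m,L,u,p0);print(p[:2],"%.4f"%p[2]);print(e)
for l in [(-60,-78,12),(100,-78,12),(0,50,52)]: print(l,proj(m,T(p,l)))
mt=imaging.camera_model('top')
C=[(-195,-78,12),(-195,68,12),(165,68,12),(162,-80,63),(0,-80,63)]
cu=[(642,118),(618,352),(22,272),(52,22),(322,55)]
cu=[(215+a/4,208+b/4) for a,b in cu]
print(fit(mt,C,cu,p0)[0],"top refit")
cv2.imwrite('pics/t2.png',cv2.resize(imaging.capture('top')[240:340,400:560],None,fx=4,fy=4))
E
```

```text
[588.9 -10.1 395.9]
[289.7 279.8] (289, 287)
[350.4 280.1] (350, 286)
[286.3 147.5] (286, 154)
[354.8 147.8] (354, 155)
[277.6 147.5] (278, 153)
[552.7  18.4] 1.4565
[[ 0.2 -1.8]
 [-0.4 -0.3]
 [ 0.3  0.4]
 [ 0.3 -0.1]
 [-0.4  1.4]]
(-60, -78, 12) [283.8  90.6]
(100, -78, 12) [287.2 239.2]
(0, 50, 52) [413.3 154.7]
[551.1  10.5   1.5] top refit
```

View pics/t2.png

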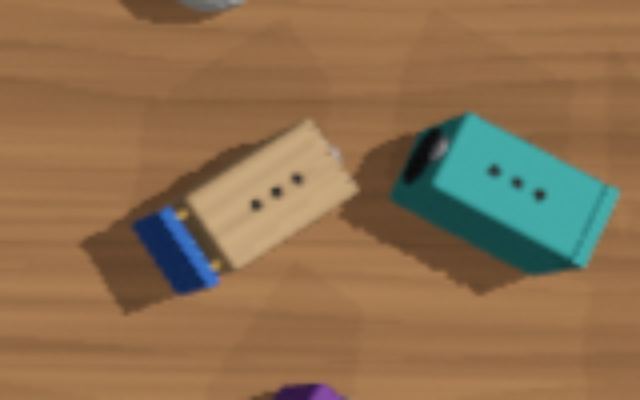

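The speaker is unmoved: its body corners are at crop (310,120) and (185,195), as before. Regrasp, closing fully with effort.

```bash
python3 - <<'E'
from h import *
sp=np.array([476.98,-388.42,2.18]);y=2.185-np.pi
bot.grip(0.85)
bot.move_ptp(T(sp,(-4,1,110)),[np.pi,0,y])
bot.movel(T(sp,(-4,1,32)))
bot.grip(0.0,50)
s=bot.get_state();print(s['opening'],s['gripper_force'],s['contact_force'],s['t'])
bot.movel(T(sp,(-4,1,70)),max_speed=200)
s=bot.get_state();print(s['opening'],s['gripper_force'],s['contact_force'],s['t'])
E
```

```text
0.0023375446552842166 3.0955670680850744 [-0.50313006 -0.06735765  6.56262743] 11.8333
-0.003945553673676415 0.0 [ 0.21385891 -0.18051235 -0.43528272] 12.175
```

```bash
python3 - <<'E'
from h import *
s=bot.get_state();print(s['tcp_pos'],s['orientation'],s['qpos'])
bot.movel(s['tcp_pos']+[0,0,100]);bot.grip(0.85)
a=cv2.resize(imaging.capture('top')[210:350,400:560],None,fx=3,fy=3)
b=imaging.capture('wrist')
m=imaging.camera_model('wrist');np.save('w3.npy',m,allow_pickle=True);print(m['position'],bot.get_state()['tcp_pos'])
c=np.zeros((420,800,3),np.uint8);c[:,:480]=a;c[:240,480:]=cv2.resize(b,(320,240))
cv2.imwrite('w3raw.png',b);cv2.imwrite('pics/c3.png',c)
E
```

```text
[ 479.07539257 -392.9365766    70.98320251] [-3.14120370e+00 -2.21985682e-03 -9.56636922e-01] [-8.06030729e-01  5.49861165e-01 -1.68942583e-01  8.49739494e-01
  5.14864760e-05 -2.99098683e+00]
[ 523.23372002 -455.64967202  352.17248392] [ 479.11054888 -392.96133865  171.06483366]
```

View pics/c3.png

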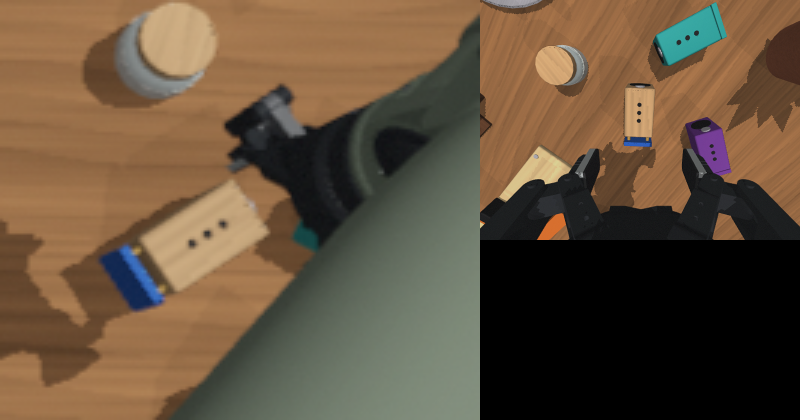

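```bash
python3 - <<'E'
import h
from h import *
np.set_printoptions(precision=1,suppress=True)
w=np.load('w3.npy',allow_pickle=True).item()
t=imaging.camera_model('top');sc=imaging.camera_model('scene')
print(w['rotation'])
for nm,f in (('rpy',lambda m:R.from_euler('xyz',m['rotation']).as_matrix()),('rotvec',lambda m:R.from_rotvec(m['rotation']).as_matrix()),('XYZ',lambda m:R.from_euler('XYZ',m['rotation']).as_matrix())):
    h.rot=f
    print(nm,'start tcp in top/scene',proj(t,[213.4,-506.3,192]),proj(sc,[213.4,-506.3,192]),'now tcp top',proj(t,[479,-393,171]),'wrist',proj(w,[479,-393,171]),'base top/scene',proj(t,[0,0,0]),proj(sc,[0,0,0]), 'speaker scene',proj(sc,[477,-388,36]))
E
```

```text
[-0.3  0.  -2.5]
rpy start tcp in top/scene [553.2 420.8] [ 96.7 244.7] now tcp top [483.3 282.9] wrist [321.4 269.9] base top/scene [290.2 504.5] [196.1 204.4] speaker scene [222.1 304.6]
rotvec start tcp in top/scene [630. 387.] [-28.5 175.4] now tcp top [555.  243.8] wrist [246.1 360.6] base top/scene [355.2 460.2] [ 99.2 152.2] speaker scene [112.3 263.3]
XYZ start tcp in top/scene [672.7 324. ] [-237.5   66.8] now tcp top [602.2 177.6] wrist [253.1 508. ] base top/scene [389.4 390.5] [-46.3  63.7] speaker scene [-33.  197.4]
```

The prediction and the pictures disagree on the fingertips. In all three views the real tips look roughly 30–40 mm higher than the reported TCP, so the fingers closed above the speaker. I'll measure this by touching a bare patch of table with the fingers shut.

```bash
python3 - <<'E'
from h import *
bot.grip(0.0)
bot.move_ptp([400,-250,70],[np.pi,0,2.185-np.pi])
print(bot.get_state()['contact_force'])
try:
    h=bot.movel([400,-250,-50],max_speed=50,threshold=5)
except Exception as e: print(repr(e)); h=bot.movel([400,-250,2],max_speed=50,threshold=5)
s=bot.get_state();print(h,s['tcp_pos'],s['contact_force'],s['t'])
bot.movel([400,-250,60])
E
```

```text
[ 1.02120749 -0.3512      0.32640432]
True [ 399.9420973  -249.97067214  -38.74785595] [-0.90580838  0.63200196  7.52579595] 17.175
```

Confirmed: shut tips touch the table at reported z = -38.7. I'll apply a 38.5 mm offset and regrasp.

```bash
cat >> h.py <<'E'
DZ=-38.5
def D(v): return np.array([v[0],v[1],v[2]+DZ])
CL=np.array([552.3,15.5,1.457])
E
python3 - <<'E'
from h import *
sp=np.array([476.98,-388.42,2.18]);y=2.185-np.pi
bot.grip(0.85)
bot.move_ptp(D(T(sp,(-4,1,100))),[np.pi,0,y])
bot.movel(D(T(sp,(-4,1,29))),threshold=8)
bot.grip(0.0,50)
s=bot.get_state();print(s['tcp_pos'],s['opening'],s['gripper_force'],s['contact_force'],s['t'])
if s['opening']<.3: raise SystemExit
bot.movel(D(T(sp,(-4,1,180))),max_speed=200)
s=bot.get_state();print(s['opening'],s['gripper_force'],s['contact_force'],s['t'])
bot.move_ptp(D(T(CL,(70-6-4,-40,190))),[np.pi,0,CL[2]-np.pi+0.005])
m=imaging.camera_model('wrist');np.save('w4.npy',m,allow_pickle=True)
cv2.imwrite('pics/w4.png',imaging.capture('wrist'))
s=bot.get_state();print(s['t'],s['opening'],s['tcp_pos'],s['orientation'])
E
```

```text
[ 480.29919783 -392.51513875   -7.56614633] 0.5820361487779009 51.58672034740448 [2.46641579 3.7387141  6.59632801] 20.3167
0.5822280917021192 52.04879701137543 [-0.5007797  -0.54137508 -5.26821886] 21.225
23.0167 0.5801972434718813 [598.92293273  69.53946336 151.26668543] [ 3.14135069e+00 -3.63409058e-04 -1.68089469e+00]
```

View pics/w4.png

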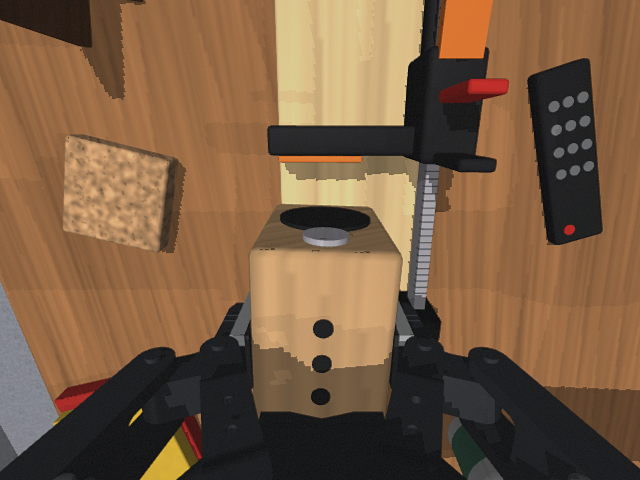

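The speaker is held upright over the throat, with the grille's bottom edge at row 206 and the moving pad's top edge at row 157. I check the clearances from these, then lower.

```bash
python3 - <<'E'
from h import *
m=np.load('w4.npy',allow_pickle=True).item()
def inv(p,w):
    c,s=np.cos(p[2]),np.sin(p[2]);d=w[:2]-p[:2];return np.array([c*d[0]+s*d[1],-s*d[0]+c*d[1]]).round(1)
for uv,z in [((251,252),230.8),((402,252),230.8),((275,205),158.8),((373,207),158.8),((280,157),62),((362,157),62)]: print(z,inv(CL,ray(m,uv,z)))
E
```

```text
230.8 [ 19.1 -61.1]
230.8 [ 18.9 -14. ]
158.8 [ 19.8 -62.9]
158.8 [ 20.6 -12.7]
62 [  3.5 -70.8]
62 [ 3.2 -8.3]
```

Clearances are about 16 mm to the moving jaw and 10 mm to the fixed jaw, with y within 2 mm. Lower and release.

```bash
python3 - <<'E'
from h import *
p=bot.get_state()['tcp_pos'];
bot.movel([p[0],p[1],30],max_speed=180)
h=bot.movel([p[0],p[1],3],max_speed=40,threshold=5)
s=bot.get_state();print(h,s['tcp_pos'],s['contact_force'])
bot.grip(0.8);bot.dwell(0.3)
q=s['tcp_pos'];bot.movel([q[0],q[1],q[2]+120],max_speed=200)
bot.grip(0.0)
m=imaging.camera_model('wrist');np.save('w5.npy',m,allow_pickle=True)
cv2.imwrite('pics/w5.png',imaging.capture('wrist'))
print(bot.get_state()['t'])
# reach checks for trigger and pinch
for l,y in [((-168,50,110),0),((-168,50,60),0),((-35,50,112),np.pi/2)]:
  for k in (0,np.pi,-np.pi):
    print(l,k,solve_ik(D(T(CL,l)),[np.pi,0,CL[2]+y+k-np.pi/2]))
E
```

```text
True [598.35600097  69.73117415   4.38407939] [0.44155908 0.44378312 4.5996775 ]
26.5417
(-168, 50, 110) 0 [-0.43898535  0.3640192  -0.48015722  0.72661991  0.          2.81640363]
(-168, 50, 110) 3.141592653589793 [-0.43898535  0.3640192  -0.48015722  0.72661991  0.         -0.32518903]
(-168, 50, 110) -3.141592653589793 [-0.43898535  0.3640192  -0.48015722  0.72661991  0.         -0.32518903]
(-168, 50, 60) 0 [-0.43898535  0.4327655  -0.53210255  0.60592828  0.          2.81640363]
(-168, 50, 60) 3.141592653589793 [-0.43898535  0.4327655  -0.53210255  0.60592828  0.         -0.32518903]
(-168, 50, 60) -3.141592653589793 [-0.43898535  0.4327655  -0.53210255  0.60592828  0.         -0.32518903]
(-35, 50, 112) 0 [-0.17534366  0.3514425  -0.49356636  0.72578746  0.          1.509249  ]
(-35, 50, 112) 3.141592653589793 [-0.17534366  0.3514425  -0.49356636  0.72578746  0.         -1.63234366]
(-35, 50, 112) -3.141592653589793 [-0.17534366  0.3514425  -0.49356636  0.72578746  0.         -1.63234366]
```

View pics/w5.png

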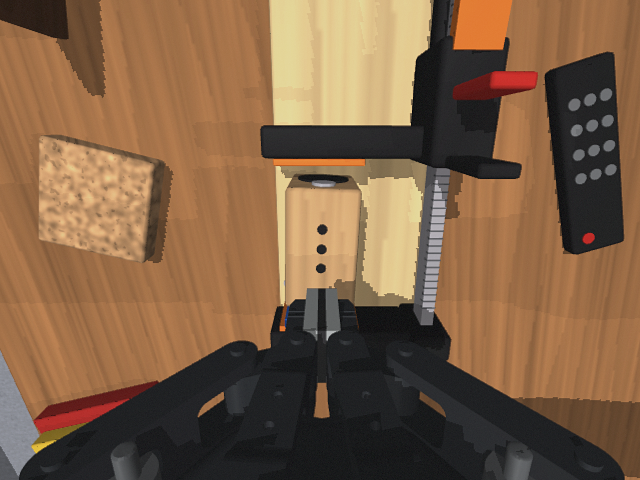

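The speaker stands in the throat, with its grille facing the moving jaw. The lever is at about (510,80), the post at (490,170) and the trigger at (480,25). I compute the trigger and pinch positions from these, then pump.

```bash
cat > pump.py <<'E'
from h import *
import sys
O=[np.pi,0,CL[2]+np.pi/2]
def pump(h,thr=24):
    bot.movel(D(T(CL,(-168+h,50,104))),O,max_speed=150)
    st=bot.movel(D(T(CL,(-168+h+11,50,68.5))),O,max_speed=75,threshold=thr)
    bot.dwell(0.1);s=bot.get_state();q=s['tcp_pos']
    print('h',h,st,'z %.1f'%(q[2]-DZ),'F',s['contact_force'].round(1),'t %.1f'%s['t'],flush=True)
    if st: bot.dwell(0.15)
    bot.movel(D(T(CL,(-168+h+11,50,104))),max_speed=200)
    return st,q[2]-DZ
E
python3 - <<'E'
from pump import *
m=np.load('w5.npy',allow_pickle=True).item()
def inv(p,w):
    c,s=np.cos(p[2]),np.sin(p[2]);d=w[:2]-p[:2];return np.array([c*d[0]+s*d[1],-s*d[0]+c*d[1]]).round(1)
for n,uv,z in [('post+x',(520,177),133),('post-x',(520,163),133),('lev-x',(536,72),133),('lev+x',(537,88),133),('trigL',(454,48),98),('trigR',(503,48),98),('pad',(319,163),62)]: print(n,inv(CL,ray(m,uv,z)))
p=bot.get_state()['tcp_pos'];bot.movel([p[0],p[1],150])
bot.move_ptp(D(T(CL,(-168,50,125))),O)
print(pump(0))
print(pump(11))
cv2.imwrite('t5.png',imaging.capture('top'))
E
```

```text
post+x [ 4.8 59.8]
post-x [-2.  58.5]
lev-x [-42.6  58.4]
lev+x [-35.9  60.2]
trigL [-59.  32.]
trigR [-59.2  58.3]
pad [  5.3 -40.2]
h 0 False z 69.2 F [0.5 0.8 5. ] t 28.9
(False, np.float64(69.15498603096961))
h 11 False z 68.4 F [0.4 2.1 6.2] t 30.3
(False, np.float64(68.4055993330341))
```

```bash
python3 - <<'E'
from pump import *
h=22
for i in range(4):
    st,z=pump(h); 
    if st: break
    h+=11
cv2.imwrite('t6.png',imaging.capture('top'));cv2.imwrite('s6.png',imaging.capture('scene'))
# measure head motion: red lever centroid in top view
for f in('pics/top0.png','t5.png','t6.png'):
    a=cv2.imread(f)[200:310,210:390];hsv=cv2.cvtColor(a,cv2.COLOR_BGR2HSV)
    k=((hsv[...,0]<5)|(hsv[...,0]>175))&(hsv[...,1]>170)&(hsv[...,2]>90)
    y,x=np.nonzero(k);print(f,len(x),x.mean()+210,y.mean()+200)
    k=(hsv[...,0]>105)&(hsv[...,0]<125)&(hsv[...,1]>150)&(hsv[...,2]>60);y,x=np.nonzero(k);print('  blue',len(x),(x.min()+210,x.max()+210) if len(x) else 0)
E
```

```text
h 22 False z 68.7 F [ 0.5 -3.3  4.7] t 31.6
h 33 False z 68.8 F [-0.3 -4.4  6. ] t 33.0
h 44 True z 70.2 F [-3.5 -1.3 13.1] t 34.2
pics/top0.png 41 303.3170731707317 272.9756097560976
  blue 0 0
t5.png 40 293.175 271.55
  blue 127 (np.int64(233), np.int64(241))
t6.png 41 288.9268292682927 271.0975609756098
  blue 66 (np.int64(233), np.int64(238))
```

```bash
python3 - <<'E'
from h import *
a=cv2.imread('t6.png');b=cv2.imread('s6.png')
c=np.zeros((600,800,3),np.uint8)
c[:320]=cv2.resize(a[205:285,215:415],(800,320),interpolation=cv2.INTER_CUBIC)
k=cv2.resize(b[190:283,265:395],None,fx=3,fy=3,interpolation=cv2.INTER_CUBIC);c[320:599,:390]=k
k=cv2.resize(cv2.imread('t5.png')[205:285,215:317],None,fx=3.4,fy=3.4,interpolation=cv2.INTER_CUBIC);c[322:322+k.shape[0],400:400+k.shape[1]]=k
cv2.imwrite('pics/c6.png',c)
E
```

```text
(no output)
```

View pics/c6.png

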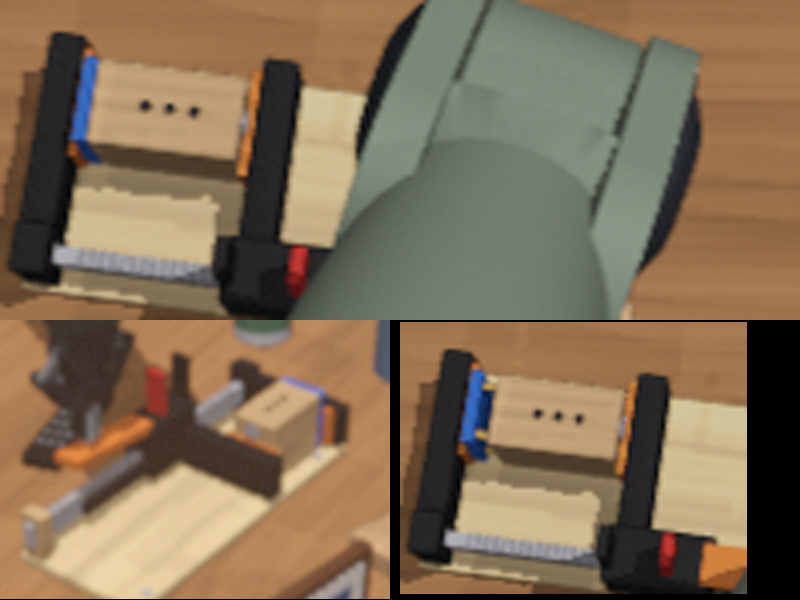

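In the latest view the panel's gap has closed (blue strip at (85,105), flush with the body), so it is home or nearly so. I was also pressing ahead of the real head travel. I'll pump again at the right spot until it stalls well before the bottom.

```bash
python3 - <<'E'
from pump import *
def red(n):
    a=imaging.capture('top')[200:310,210:390];hsv=cv2.cvtColor(a,cv2.COLOR_BGR2HSV)
    k=((hsv[...,0]<5)|(hsv[...,0]>175))&(hsv[...,1]>170)&(hsv[...,2]>90);y,x=np.nonzero(k);print(n,len(x),x.mean()+210)
for i in range(3):
    st,z=pump(27,32);red(i)
    if st and z>76: break
cv2.imwrite('t7.png',imaging.capture('top'))
E
```

```text
h 27 False z 68.7 F [ 0.5 -2.5  3.4] t 35.8
0 41 288.9268292682927
h 27 False z 68.7 F [ 0.5 -2.8  3.1] t 37.2
1 41 288.9268292682927
h 27 False z 68.7 F [ 0.8 -2.8  3.6] t 38.6
2 41 288.9268292682927
```

```bash
python3 - <<'E'
from pump import *
m=imaging.camera_model('top')
def inv(p,w):
    c,s=np.cos(p[2]),np.sin(p[2]);d=w[:2]-p[:2];return np.array([c*d[0]+s*d[1],-s*d[0]+c*d[1]]).round(1)
for uv in [(600,277),(600,325),(393,255),(393,303)]: print(inv(CL,ray(m,(215+uv[0]/4,208+uv[1]/4),98)))
for y in (46,):
    bot.movel(D(T(CL,(-135,y,108))),O,max_speed=150)
    z=[]
    st=bot.movel(D(T(CL,(-135,y,84))),O,max_speed=40,threshold=1.5);s=bot.get_state();print(y,st,s['tcp_pos'][2]-DZ,s['contact_force'])
    for zz in (90,84,78,72):
        if zz<s['tcp_pos'][2]-DZ:
            bot.movel(D(T(CL,(-135,y,zz))),max_speed=60,threshold=35);s=bot.get_state();print(zz,s['tcp_pos'][2]-DZ,s['contact_force'].round(1),s['t'])
E
```

```text
[-177.2   36.1]
[-180.2   62.6]
[-61.9  39.1]
[-65.5  65.6]
46 True 96.18397150817611 [-0.35792646 -0.68898165  1.12577506]
90 89.87787955120432 [ 0.  -1.3  2. ] 39.8917
84 84.08463203600986 [-0.2 -1.4  2.6] 40.1417
78 78.11483205782969 [ 0.3 -1.8  2.6] 40.3917
72 72.09815610307103 [ 0.3 -1.3  2.9] 40.6417
```

```bash
python3 - <<'E'
from pump import *
m=imaging.camera_model('top')
def inv(p,w):
    c,s=np.cos(p[2]),np.sin(p[2]);d=w[:2]-p[:2];return np.array([c*d[0]+s*d[1],-s*d[0]+c*d[1]]).round(1)
for z in(115,133):print('lever',inv(CL,ray(m,(303.317,272.976),z)),inv(CL,ray(m,(293.175,271.55),z)),inv(CL,ray(m,(288.927,271.098),z)))
a=cv2.imread('t6.png')
b=lambda u,v:(215+u/4,205+v/4)
for n,uv,z in[('panel/body top',(100,60),84),('panel/body bot',(90,148),84),('panel outer',(85,58),83),('panel outer b',(72,135),83),('grille top',(250,75),84),('grille bot',(240,160),84),('mov pad top',(263,70),62),('mov pad bot',(248,175),62),('fix pad top',(97,50),62)]:
    print(n,inv(CL,ray(m,b(*uv),z)))
c=imaging.capture('top')[200:310,210:390];hsv=cv2.cvtColor(c,cv2.COLOR_BGR2HSV)
k=((hsv[...,0]<5)|(hsv[...,0]>175))&(hsv[...,1]>170)&(hsv[...,2]>90);y,x=np.nonzero(k);print('red pressed',len(x),x.mean()+210)
# body length / blue profile along row
for r in(225,230,235): print(a[r,230:246].tolist())
E
```

```text
lever [-41.2  47.1] [-18.7  47. ] [-9.4 47.2]
lever [-41.9  49.7] [-19.9  49.5] [-10.7  49.8]
panel/body top [121.4 -59.8]
panel/body bot [118.6  -8. ]
panel outer [130.3 -60.1]
panel outer b [130.3 -14.3]
grille top [ 34.5 -62.4]
grille bot [ 32.9 -12.4]
mov pad top [ 29.9 -71.6]
mov pad bot [29.3 -8.5]
fix pad top [128.3 -70.8]
red pressed 37 288.81081081081084
[[39, 37, 37], [38, 38, 37], [38, 37, 37], [32, 32, 32], [38, 40, 55], [146, 83, 68], [188, 105, 53], [190, 107, 52], [163, 106, 98], [103, 138, 167], [122, 163, 194], [123, 162, 194], [121, 161, 193], [119, 158, 190], [116, 155, 186], [116, 155, 186]]
[[39, 39, 38], [40, 38, 38], [33, 30, 31], [19, 22, 33], [148, 80, 49], [191, 108, 53], [191, 107, 53], [165, 97, 69], [104, 129, 154], [121, 161, 192], [120, 161, 192], [118, 158, 189], [115, 153, 185], [115, 154, 186], [116, 155, 187], [116, 156, 186]]
[[38, 36, 37], [33, 30, 31], [20, 24, 32], [148, 79, 47], [191, 108, 52], [189, 105, 51], [166, 94, 55], [117, 130, 153], [124, 166, 197], [126, 168, 199], [123, 164, 196], [120, 161, 192], [120, 160, 192], [120, 160, 192], [120, 160, 191], [120, 159, 191]]
```

The trigger now goes down almost without load and the head stays put. I'll measure numerically with the wrist camera over the throat to get the jaw gap and panel gap.

```bash
python3 - <<'E'
from pump import *
q=bot.get_state()['tcp_pos']
bot.movel([q[0],q[1],112],max_speed=250)
bot.move_ptp(D(T(CL,(85,-125,150))),O)
m=imaging.camera_model('wrist');np.save('w8.npy',m,allow_pickle=True)
a=imaging.capture('wrist');cv2.imwrite('w8.png',a);print(bot.get_state()['t'],m['position'])
# resample along clamp x at z=84 (speaker top) for several y
for y in(-50,-38,-30):
    xs=np.arange(20,145,1.5);P=np.array([proj(m,T(CL,(x,y,84))) for x in xs],np.float32)
    print('y',y,P[0],P[-1]);v=cv2.remap(a,P[None,:,0].copy(),P[None,:,1].copy(),cv2.INTER_LINEAR)[0]
    print(' '.join(f"{x:.0f}:{b//10},{g//10},{r//10}" for x,(b,g,r) in zip(xs,v)))
E
```

```text
42.2833 [606.55828287  95.16778408 291.87962565]
y -50 [208.44936 137.41832] [424.29404 137.36168]
20:6,7,8 22:4,4,4 23:4,4,4 24:4,4,4 26:4,4,4 28:4,4,4 29:4,4,4 30:4,4,4 32:4,4,4 34:4,4,4 35:4,4,4 36:4,4,4 38:3,2,2 40:4,7,13 41:11,15,19 42:11,16,21 44:11,16,21 46:11,16,21 47:11,16,20 48:11,16,20 50:11,16,20 52:11,16,20 53:11,16,20 54:11,16,20 56:11,16,20 58:11,16,20 59:11,16,20 60:11,16,20 62:11,16,20 64:11,16,20 65:11,16,20 66:11,16,20 68:11,16,20 70:11,16,20 71:11,16,20 72:11,16,20 74:10,15,19 76:11,15,19 77:11,15,19 78:11,15,19 80:11,15,19 82:11,15,19 83:11,15,19 84:11,15,19 86:11,15,19 88:11,15,20 89:11,15,19 90:11,15,19 92:11,15,19 94:11,15,19 95:11,15,20 96:11,15,20 98:11,15,20 100:11,15,20 101:11,15,20 102:11,15,20 104:11,15,20 106:11,15,20 107:11,15,20 108:11,15,20 110:11,15,20 112:11,15,20 113:11,15,20 114:11,15,20 116:11,15,20 118:11,15,20 119:11,15,20 120:11,15,20 122:11,15,20 124:10,15,19 125:8,10,12 126:18,9,4 128:19,9,4 130:19,9,4 131:19,9,4 132:19,9,4 134:1,1,2 136:2,2,2 137:4,3,4 138:4,3,3 140:3,3,3 142:3,3,3 143:4,3,3 144:3,3,3
y -38 [206.33923  115.351006] [426.208
[... 1253 characters left out ...]
12,17,21 59:12,17,21 60:12,17,21 62:12,17,21 64:12,17,21 65:12,17,21 66:12,17,21 68:12,17,21 70:12,17,21 71:12,17,21 72:12,17,21 74:11,16,20 76:11,16,20 77:11,16,20 78:11,16,20 80:11,16,20 82:11,16,21 83:11,16,21 84:11,16,21 86:11,16,21 88:11,16,21 89:11,16,21 90:11,16,21 92:11,16,21 94:11,16,21 95:11,16,21 96:11,16,21 98:11,16,21 100:11,16,21 101:11,16,21 102:11,16,21 104:11,16,21 106:11,16,21 107:11,16,21 108:11,16,21 110:11,16,21 112:11,16,21 113:11,16,21 114:11,16,21 116:11,16,21 118:11,16,21 119:11,16,21 120:11,16,21 122:11,16,21 124:11,15,20 125:7,10,13 126:18,9,4 128:19,9,4 130:19,9,4 131:19,9,4 132:19,9,4 134:3,2,2 136:2,2,2 137:3,3,3 138:4,4,3 140:4,4,4 142:3,3,3 143:3,3,3 144:3,3,3
```

The panel is home: body runs 39.5–125.3 and blue 125.3–133.3 along the clamp, 94 mm in all, with no gap. Next I locate the lever and post with the wrist camera on the way to the release.

```bash
python3 - <<'E'
from pump import *
def prof(m,a,y,z,xs):
    P=np.array([proj(m,T(CL,(x,y,z))) for x in xs],np.float32)
    v=cv2.remap(a,P[None,:,0].copy(),P[None,:,1].copy(),cv2.INTER_LINEAR)[0]
    print(y,z,P[0],P[-1],' '.join(f"{x:.0f}:{b//10},{g//10},{r//10}" for x,(b,g,r) in zip(xs,v)))
m=np.load('w8.npy',allow_pickle=True).item();a=cv2.imread('w8.png')
prof(m,a,-69,62,np.arange(20,50,1.5));
bot.move_ptp(D(T(CL,(12,-45,165))),O)
m=imaging.camera_model('wrist');np.save('w9.npy',m,allow_pickle=True)
a=imaging.capture('wrist');cv2.imwrite('w9.png',a)
hsv=cv2.cvtColor(a,cv2.COLOR_BGR2HSV)
k=((hsv[...,0]<5)|(hsv[...,0]>175))&(hsv[...,1]>170)&(hsv[...,2]>60);y,x=np.nonzero(k);print('red',len(x),x.min(),x.max(),y.min(),y.max())
for yy in(42,50,57): prof(m,a,yy,132,np.arange(-40,50,1.5))
print(bot.get_state()['t'])
E
```

```text
-69 62 [221.8209  166.79848] [265.37607 166.79048] 20:4,4,4 22:4,4,4 23:4,4,4 24:4,4,4 26:4,4,4 28:4,4,4 29:4,4,4 30:4,4,4 32:3,3,3 34:2,2,3 35:5,12,21 36:6,13,22 38:5,12,22 40:2,6,11 41:2,5,9 42:2,5,9 44:6,9,12 46:8,12,14 47:8,12,14 48:10,15,17
red 3984 272 639 70 428
42 132 [213.42242 111.5356 ] [398.00842 111.07815] -40:5,12,22 -38:5,12,22 -37:5,12,22 -36:5,12,22 -34:5,12,22 -32:5,12,22 -31:5,12,22 -30:5,12,22 -28:5,12,22 -26:5,12,22 -25:5,12,22 -24:5,12,22 -22:5,12,22 -20:4,8,15 -19:4,4,4 -18:4,4,4 -16:4,4,4 -14:4,4,4 -13:4,4,4 -12:3,3,9 -10:4,5,20 -8:4,5,20 -7:4,5,20 -6:4,4,18 -4:2,3,11 -2:2,2,8 -1:2,2,8 0:2,2,5 2:2,2,2 4:3,2,3 5:3,2,2 6:3,3,3 8:4,4,4 10:4,4,4 11:4,4,4 12:4,4,4 14:4,4,4 16:4,4,4 17:4,4,4 18:4,4,4 20:4,4,4 22:4,4,4 23:4,4,4 24:4,4,4 26:3,3,3 28:2,2,2 29:2,2,1 30:3,3,3 32:4,4,4 34:4,4,4 35:4,3,3 36:3,3,3 38:9,9,9 40:18,17,17 41:17,17,17 42:13,12,12 44:16,16,16 46:16,16,16 47:10,10,10 48:16,16,16
50 132 [211.75671   93.508194] [399.12494  93.03766] -40:5,12,22 -38:5,12,22 -37:5,12,22 -36:5,12,22 -34:5,12,22 -32:5,12,22 -31:5,12,22 -30:5,12,22 -28:5,12,22 -26:5,12,2
[... 434 characters left out ...]
7,10,12 44:7,10,12 46:7,10,12 47:7,10,12 48:7,10,12
57 132 [210.25749   77.282524] [400.12985   76.800064] -40:5,12,22 -38:5,12,22 -37:5,12,22 -36:5,12,22 -34:5,12,22 -32:5,12,22 -31:5,12,22 -30:5,12,22 -28:5,13,22 -26:5,12,22 -25:5,12,22 -24:5,12,22 -22:5,12,22 -20:3,8,14 -19:4,4,4 -18:4,4,4 -16:4,4,4 -14:4,4,4 -13:4,4,4 -12:3,3,11 -10:4,5,19 -8:4,5,20 -7:4,5,20 -6:4,4,18 -4:2,3,11 -2:2,2,8 -1:4,4,4 0:3,3,3 2:2,2,2 4:3,3,3 5:2,2,2 6:2,2,3 8:3,3,3 10:3,3,3 11:3,3,2 12:3,3,3 14:4,4,4 16:4,4,4 17:4,4,4 18:4,4,4 20:4,4,4 22:4,4,4 23:4,4,4 24:4,4,4 26:4,4,4 28:4,4,4 29:2,2,2 30:3,3,3 32:4,4,4 34:4,4,4 35:4,4,4 36:3,3,3 38:3,5,7 40:4,6,8 41:4,6,8 42:4,6,8 44:4,6,8 46:4,6,8 47:4,6,8 48:4,6,8
42.85
```

The lever's outer face is at x -12 and the post's at +37, so the pinch centre is about (12.5, 49). I grip, draw the head back and let go.

```bash
python3 - <<'E'
from pump import *
def red(n):
    a=imaging.capture('top')[200:310,210:390];hsv=cv2.cvtColor(a,cv2.COLOR_BGR2HSV)
    k=((hsv[...,0]<5)|(hsv[...,0]>175))&(hsv[...,1]>170)&(hsv[...,2]>90);y,x=np.nonzero(k);print(n,len(x),x.mean()+210)
bot.grip(0.78)
bot.move_ptp(D(T(CL,(15,49,150))),O)
st=bot.movel(D(T(CL,(15,49,98))),max_speed=100,threshold=6)
s=bot.get_state();print(st,s['tcp_pos'][2]-DZ,s['contact_force'])
if st: raise SystemExit
bot.grip(0.0,25);s=bot.get_state();print('grip',s['opening'],s['gripper_force'],s['contact_force'],s['t'])
st=bot.movel(D(T(CL,(15-50,49,98))),max_speed=45,threshold=18)
s=bot.get_state();d=s['tcp_pos'][:2]-CL[:2];print(st,'x',d@[np.cos(CL[2]),np.sin(CL[2])],s['opening'],s['contact_force'],s['t']);red('end')
E
```

```text
False 98.2181566069612 [0.86135249 0.23374004 0.25885134]
grip 0.43016850709865884 24.13328975904733 [-0.84417972  2.34811489  4.96634195] 44.9917
True x -21.393841790166604 0.4286976983142652 [1.14637226 4.93962726 3.67555567] 45.85
end 0 nan<stdin>:4: RuntimeWarning: Mean of empty slice.
  ret = ret.dtype.type(ret / rcount)
```

```bash
python3 - <<'E'
from pump import *
st=bot.movel(D(T(CL,(-32,49,98))),max_speed=25,threshold=20)
s=bot.get_state();d=s['tcp_pos'][:2]-CL[:2];x=d@[np.cos(CL[2]),np.sin(CL[2])];print(st,'x',x,s['contact_force'],s['t'])
bot.grip(0.78);bot.dwell(0.1)
bot.movel(D(T(CL,(x+1,49,175))),max_speed=150)
bot.move_ptp(D(T(CL,(-20,-45,200))),O)
m=imaging.camera_model('wrist');a=imaging.capture('wrist');cv2.imwrite('w10.png',a)
def prof(y,z,xs):
    P=np.array([proj(m,T(CL,(x,y,z))) for x in xs],np.float32)
    v=cv2.remap(a,P[None,:,0].copy(),P[None,:,1].copy(),cv2.INTER_LINEAR)[0]
    print(y,z,' '.join(f"{x:.0f}:{b//10},{g//10},{r//10}" for x,(b,g,r) in zip(xs,v)))
prof(50,132,np.arange(-60,20,1.5));prof(-69,62,np.arange(-10,15,1.5))
bot.move_ptp(D(T(CL,(85,-125,170))),O)
m=imaging.camera_model('wrist');a=imaging.capture('wrist');cv2.imwrite('w11.png',a)
prof(-50,84,np.arange(15,145,1.5))
t=imaging.capture('top')[200:310,210:390];cv2.imwrite('t11.png',t);hsv=cv2.cvtColor(t,cv2.COLOR_BGR2HSV)
k=((hsv[...,0]<5)|(hsv[...,0]>175))&(hsv[...,1]>170)&(hsv[...,2]>90);y,x=np.nonzero(k);print(len(x),x.mean()+210,bot.get_state()['t'])
E
```

```text
True x -20.70135300887241 [1.68877218 6.86617567 3.08050554] 46.2083
50 132 -60:5,12,21 -58:5,12,21 -57:4,4,3 -56:4,4,4 -54:4,4,4 -52:4,4,4 -51:4,4,4 -50:4,4,4 -48:4,4,18 -46:4,4,19 -45:4,4,19 -44:4,4,18 -42:3,3,14 -40:1,2,7 -39:2,2,7 -38:2,2,7 -36:2,2,3 -34:3,2,2 -33:2,2,2 -32:2,2,2 -30:2,2,2 -28:2,2,2 -27:2,2,2 -26:2,2,2 -24:2,2,2 -22:2,2,2 -21:3,3,3 -20:4,4,4 -18:3,3,3 -16:4,4,4 -15:4,4,4 -14:4,4,4 -12:4,4,4 -10:4,4,3 -9:2,2,2 -8:2,2,2 -6:4,3,3 -4:4,4,4 -3:4,3,3 -2:3,3,3 0:4,5,6 2:8,11,13 3:8,11,13 4:8,11,13 6:8,11,13 8:8,11,13 9:8,11,13 10:8,11,13 12:8,11,13 14:8,11,13 15:8,11,13 16:8,11,13 18:7,10,12 20:8,11,13
-69 62 -10:3,3,3 -8:3,3,3 -7:3,3,3 -6:3,3,3 -4:2,3,5 -2:4,12,22 -1:5,12,21 0:5,11,21 2:5,9,14 4:6,10,15 5:6,10,15 6:6,10,15 8:6,10,15 10:6,10,15 11:6,10,15 12:6,10,15 14:6,10,15
-50 84 15:2,5,9 16:2,5,9 18:2,5,9 20:2,5,9 21:8,11,13 22:8,12,14 24:8,12,14 26:8,12,14 27:8,12,14 28:8,12,14 30:8,12,14 32:8,12,14 33:8,12,14 34:8,12,14 36:8,12,14 38:11,16,18 39:13,19,22 40:10,14,18 42:11,16,20 44:11,16,21 45:11,16,21 46:11,16,20 48:11,15,20 50:11,16,20 51:11,16,20 52:11,16,20 54:11,16,20 56:11,16,20 57:11,16,20 58:11,16,20 60:11,16,20 62:11,16,20 63:11,16,20 64:11,16,20 66:11,16,20 68:11,16,20 69:11,16,20 70:11,16,20 72:11,16,20 74:10,15,19 75:10,15,19 76:10,15,19 78:10,15,19 80:10,15,19 81:10,15,19 82:10,15,19 84:10,15,19 86:10,15,19 87:10,15,19 88:10,15,19 90:10,15,19 92:10,15,19 93:10,15,19 94:10,15,19 96:10,15,19 98:10,15,19 99:11,15,19 100:10,15,19 102:11,15,19 104:10,15,19 105:10,15,19 106:10,15,19 108:11,15,19 110:11,15,19 111:11,15,19 112:11,15,19 114:11,15,19 116:11,15,19 117:11,15,19 118:11,15,19 120:11,15,19 122:10,15,19 123:10,15,19 124:9,13,16 126:14,6,2 128:19,9,4 129:19,9,4 130:19,9,4 132:19,9,4 134:12,7,6 135:1,1,1 136:2,2,2 138:4,4,4 140:4,3,3 141:3,3,3 142:3,3,3 144:4,3,3
42 306.0 48.6
```

The jaw face reads about 0 and pushed against its stop twice. The lever is upright again (48 mm across the outer faces), the panel is flush and the speaker is standing. Handing in.

```bash
python3 - <<'E'
from bench import bot
print(bot.sign_off(), bot.get_state()['t'])
E
```

```text
the job is handed in; nothing more can be done
the job is handed in; nothing more can be done
```

I handed the job in: the final wrist-camera check showed the speaker standing between the jaws with its panel flush and the jaw fully open with the clamp released; no verdict on the run was shown to me.

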